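# Find the release notch in the lid edge by fingertip and pop the incubator open

### The job

The samples in the bench incubator are ready: open its lid by its hidden release. Put a fingertip on top of the lid's front edge (the side nearest the robot) at its right-hand end as the robot sees it, run it lightly along the edge to the left until you come to the release notch, then press the catch inside the notch down so that the lid springs fully open by itself, and take the hand away. Do not pry, lift or carry the lid with the fingers, pick nothing up and leave everything else on the bench where it is.

Things in the scene. Friction and masses are not known exactly. Their poses are not given: they have to be found in the camera images.
- incubator: white bench incubator for tubes, fixed to the bench, 320 mm wide (its y), 240 mm deep (its x), 135 mm high to the top of the shut lid; a grey sloping panel reaches 32 mm out in front at bench level. Origin on the bench straight below the middle of the lid's front edge; x points from the front edge to the hinge at the back, y left (as the robot sees it), z up.
- lid_edge (a point): middle of the top of the lid's front edge, 14 mm behind its front face; moves with the lid, axes as the incubator's when shut. Shut, the edge is level, 135 mm above the bench, and runs along y from -160 to +160 mm. The lid (white frame 28 mm thick, clear window) sits on a soft gasket: pushed down at the front edge past the first 2 to 3 N it gives about 0.5 mm per newton, and comes back.
- lid (a joint): angle of the lid: 0 shut and latched, 1.1 rad fully open at its stop. Once the catch lets go, a damped spring opens it in 2 to 3 s with at most 2 N at the front edge, and it stays open. The edge rises some 200 mm and moves 130 mm back; it pushes gently against a hand left above it and goes on when the hand leaves.
- edge_right_end (a point): point on the top of the lid's front edge, 14 mm behind its front face; moves with the lid: middle of the 45 mm long right-hand end of the edge.
- edge_halfway (a point): point on the top of the lid's front edge, 14 mm behind its front face; moves with the lid: half-way from the right-hand end to the notch, middle of a 24 mm stretch (plain edge, nothing to see there).
- edge_by_notch (a point): point on the top of the lid's front edge, 14 mm behind its front face; moves with the lid: middle of the last 22 mm before the notch, on its right side (the notch begins 11 mm farther left).
- notch (a point): mouth of the release notch: a gap in the lid's front edge, 46 mm along the edge and 40 mm deep (front to back), open at the top and the front, with the catch inside. This point is in the middle of its length (30 mm left of the middle of the edge), 14 mm behind the lid's front face, level with the top of the shut edge; it stays with the incubator. Axes as the incubator's.
- catch_pad (a point): point on top of the catch, a ribbed white plastic pad in the notch, 40 mm wide (y) and 32 mm deep (x), its top 12 mm below the top of the edge at rest. The point is midway along the notch, 12 mm behind the lid's front face. An upright hook, 24 mm wide, rises 6 mm at the back of the pad, 34 mm behind the front face. Axes as the incubator's at rest.
- catch (a joint): angle of the catch: 0 at rest, 0.26 rad fully pressed. The pad tips down about a pin along y, 43 mm behind the lid's front face. Pressed straight down at catch_pad it lets the lid go at about 0.14 rad (that point 4 to 5 mm lower, 2 to 5 N) and stops at 0.26 rad (8 mm lower, 3 to 6 N). A spring brings it back.
- timer: flat white kitchen-style timer, 62 x 62 x 16 mm, lying on the bench in front of the incubator. Bystander, loose; origin at the centre of its underside.
- marker: white marker pen with a black cap, 135 mm long, 14 mm thick, lying in front of the incubator. Bystander, loose; origin at the centre of its underside.
- tape: roll of green labelling tape lying flat, 80 mm across, 19 mm high, in front of the incubator. Bystander, loose; origin at the centre of its underside.
- pipette: white and grey micropipette lying on the bench, about 225 mm long, 26 mm high, right of the incubator. Bystander, loose; origin at the centre of its underside.
- jar: closed glass jar, 68 mm across, 95 mm high, left of the incubator. Bystander, loose; origin at the centre of its underside.
- tube_block: black tube block, 92 x 62 x 40 mm, left of the incubator. Bystander, loose; origin at the centre of its underside.
- pcr_rack: blue tube rack, 85 x 125 x 40 mm, right of the incubator. Bystander, loose; origin at the centre of its underside.

How it is judged (in metres and radians):
On the way, in this order (a step that is already met when the one before it is completed fails the run):
1. a fingertip touches the right-hand end of the lid's front edge (its last 45 mm), with the lid shut (contact force between the fingers and lid_c0 above 0.3 N and value of joint lid below 0.05 rad), for 0.1 s.
2. it comes along the edge past half-way to the notch, with the lid shut (contact force between the fingers and lid_c1 above 0.3 N and value of joint lid below 0.05 rad), for 0.1 s.
3. it comes along the edge to the last 22 mm before the notch, with the lid shut (contact force between the fingers and lid_c2 above 0.3 N and value of joint lid below 0.05 rad), for 0.1 s.
4. a fingertip presses the catch in the notch far enough to let the lid go (contact force between the fingers and catch above 0.5 N and value of joint catch above 0.1 rad), for 0.02 s.
At the end, for the whole second after the job is handed in: The lid stands open (beyond 1.0 of 1.1 rad) and still, the catch is back at rest (below 0.05 rad), and the seven loose things are within 15 mm of where they started (value of joint lid above 1 rad and value of joint catch below 0.05 rad and velocity of joint lid below 0.05 rad/s and distance of each of timer, marker, tape, pipette, jar, tube_block, pcr_rack from where it was at the start of the episode below 0.015 m); the robot touches nothing.
It fails at once if the lid is pressed or struck hard (more than 30 N) (contact force between the fingers and lid above 30 N).
It fails at once if the catch is pressed hard (more than 30 N) (contact force between the fingers and catch above 30 N).
It fails at once if the lid is pried or carried up by the fingers (more than 15 N on the lid while it is open beyond 0.1 rad) (value of joint lid above 0.1 rad and contact force between the fingers and lid above 15 N).
It fails at once if a bystander is moved more than 15 mm, lifted or tipped (distance of any of timer, marker, tape, pipette, jar, tube_block, pcr_rack from where it was at the start of the episode above 0.015 m or angle between jar's own z axis and vertical above 0.3 rad).
It also fails if it takes over 51 s, if anything falls off the work surface, if the arm or the gripper's body presses on something with over 40 N, if the wrist force passes 120 N, or if a joint passes its speed limit or range.

### The arm

A 6-joint arm with a two-finger parallel gripper is mounted at the origin on the work surface. World frame = base frame: x ahead of the robot, y to its left, z up, the work surface at z = 0. Lengths are in m, angles in degrees, forces in N, time in s.
With the tool pointing down it reaches from about 0.35 to 0.875 m from the base axis. Payload 4.2 kg.
Tool frame: the origin (TCP) lies midway between the tips of the shut fingers; the grasp point (between the pads) lies 19 mm behind it; z points along the fingers, y is the direction in which the jaws open and shut (so a half turn about z gives the same grasp; the last joint's range is limited). The gripper opens to 87 mm and grips with 3 to 60 N. Pads are 19 mm wide; open, the fingers measure 117 mm over their backs; the gripper's body (75 mm by 190 mm) begins 51 mm behind the grasp point.
Start: joints at [-55.199, 22.042, 0.453, 0, -68.411, -14.817], TCP at [0.214, -0.587, 0.223] pointing down, gripper open.
Joint ranges: [-179.83, 179.83], [-69.29, 118.12], [-61.27, 80.66], [-181.25, 117.63], [-171.15, -9.14], [-177.46, 177.46]. Speed limits (degrees/s): [159.86, 159.86, 180, 180, 180, 180].

### API

Orientations are given as a 3x3 rotation matrix whose columns are the frame's x, y, z axes.
In Python, from station import sense, capture, finish_job gives the robot as it stands. The module is installed in compiled form; this text tells all that it offers.
- The arm moves only by the shell command python3 -m jog 'ROWS' [OPENING]. ROWS is JSON, a list of rows, each a list of 6 numbers: the shift along the tool's x, y, z in cm, then the turn, a rotation vector about the tool's x, y, z in degrees. In form: [[dx, dy, dz, wx, wy, wz], ...]. A call has exactly 5 rows; each row shifts and turns the commanded pose from where the row before left it, along the tool's axes as they then stand; what a row does not reach is not made up. A row lasts 1/12 s, in which the tool goes at most 41.7 mm and 7.16 degrees, less where a joint would pass 70% of its speed; a pose out of reach is approached as far as the arm can. A call is refused whole if a number of a shift passes 4.17 or a number of a turn 7.16, either way. A call with a gripper value outside its range is refused whole. OPENING is the finger opening in cm, from 0 to 8.7, set as the call begins (- or left out, the last holds). The fingers move at their own pace and stop on an object; the grip force is fixed at half the most. Time passes only in rows, so rows that do not move let the fingers close, or fill a call up. It gives the time, the measured TCP pose, the force and the opening at its end, in the units of the state.
- sense(): the state, without advancing time (a new reading comes with each control period).
- capture(name): name is "scene" or "top" or "wrist"; returns a dict with "frame" (480x640x3 uint8, red, green, blue), "fx", "fy", "cx", "cy" (pixels), "world_to_cam" (4x4, takes a point from world to camera coordinates). Camera axes: x right, y up, looking along -z (the intrinsics and any distortion apply to the point x, -y, -z); pixel columns grow to the right and rows downward; lengths in m; the calibration is good to about 2 mm. The wrist camera is an equidistant fisheye: a pixel r from the principal point sees the ray r / f radians off the axis. A picture is of the moment at which its call begins. There is no depth.
- finish_job(): hands the job in, once; it reports no verdict.
The state is a dict: "time_s": time; "joints": joint angles; "joint_velocities": joint speeds; "effort": joint torques, N m; "tcp_pos": TCP position; "ee_rot": TCP orientation; "wrist_force": force on the tool from outside, world axes, zero at the start; "moment": the same for the moment, N m; "gripper_width": opening from 0.0 (shut) to 1.0 (fully open).
Only numpy, scipy, OpenCV 4.12 (cv2) and the standard library are available. Lean on these libraries where they do the work, as an engineer would, in place of code of your own. Each camera call takes 0.05 s, during which the arm holds its last target.

## Working session

There is one attempt and no reset: what is moved stays moved. The work goes in short steps, Python scripts to look and compute and a shell command to move; the robot and the scene stay as the last step left them, time stands still between calls to the robot, and variables do not carry over. Pictures are saved under pics/ and viewed, and the job is handed in when it is done.

```bash
mkdir -p pics; cat > h.py <<'E'
from station import sense, capture, finish_job
import cv2, numpy as np
def snap(n,f):
    c=capture(n); cv2.imwrite('pics/'+f+'.png',c['frame'][:,:,::-1]); return c
def ray(c,u,v):
    T=np.array(c['world_to_cam']); R=T[:3,:3]; o=-R.T@T[:3,3]
    d=np.array([(u-c['cx'])/c['fx'],-(v-c['cy'])/c['fy'],-1]); return o,R.T@d
def onz(c,u,v,z):
    o,d=ray(c,u,v); return o+d*(z-o[2])/d[2]
def proj(c,p):
    T=np.array(c['world_to_cam']); q=T[:3,:3]@np.array(p)+T[:3,3]
    return c['cx']+c['fx']*q[0]/-q[2], c['cy']-c['fy']*q[1]/-q[2]
E
python3 - <<'E'
from h import *
import pickle
for n in ['scene','top','wrist']:
    c=snap(n,n+'0'); pickle.dump(c,open(n+'.pkl','wb')); print(n,c['fx'],c['cx'],c['cy'],np.round(c['world_to_cam'],3).tolist())
s=sense(); print(s)
E
```

```text
scene 445.72228780006543 322.1757220419049 238.88915402431172 [[0.755, 0.655, 0.021, -0.452], [-0.433, 0.474, 0.767, 0.146], [0.493, -0.588, 0.642, -1.311], [0.0, 0.0, 0.0, 1.0]]
top 494.9720895238381 318.2842884895549 246.34786262594864 [[0.008, -1.0, -0.002, -0.005], [0.997, 0.008, 0.078, -0.573], [-0.078, -0.003, 0.997, -0.938], [0.0, 0.0, 0.0, 1.0]]
wrist 371.64829954431775 320.4778365699428 235.97692442906148 [[-0.342, 0.94, 0.003, 0.624], [-0.899, -0.326, -0.292, 0.035], [-0.273, -0.102, 0.956, -0.392], [0.0, 0.0, 0.0, 1.0]]
{'time_s': 0.15, 'joints': array([-5.51985093e+01,  2.20802334e+01,  3.96925144e-01, -2.00323512e-02,
       -6.84086269e+01, -1.48185144e+01]), 'joint_velocities': array([ 0.06329185, -0.20261789,  0.19940493,  0.11431605, -0.05003817,
       -0.02015844]), 'effort': array([-5.78548970e-04, -3.91052878e+01,  1.87586528e+01,  4.22250241e+00,
        1.23100996e-02, -1.42689596e-04]), 'tcp_pos': array([ 0.2134684 , -0.58693902,  0.2217108 ]), 'ee_rot': array([[-9.39838219e-01, -3.41619235e-01, -6.48823365e-04],
       [-3.41619838e-01,  9.39837022e-01,  1.50309484e-03],
       [ 9.63021078e-05,  1.63431691e-03, -9.99998660e-01]]), 'wrist_force': array([-1.0361485 , -0.04411067, -0.1616432 ]), 'moment': array([ 0.00749081,  0.00964975, -0.06962264]), 'gripper_width': 0.9991212564124664}
```

View pics/top0.png

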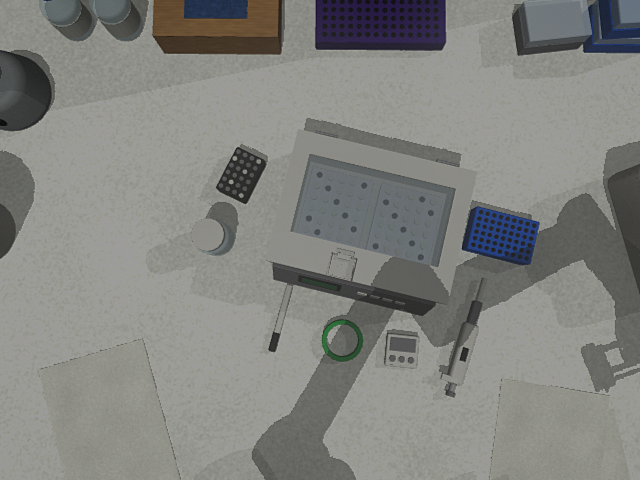

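View pics/scene0.png

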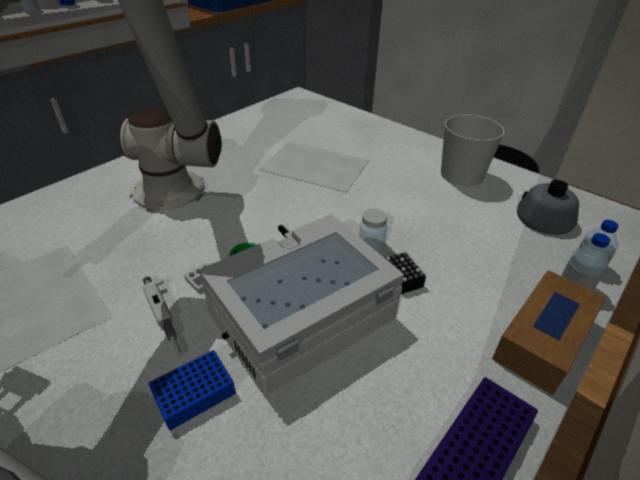

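The top view shows the incubator with its front edge running from about (268,262) to (440,302), and the notch at about (342,262). I'll zoom in to get exact corners.

```bash
python3 - <<'E'
import cv2
i=cv2.imread('pics/top0.png')
j=cv2.resize(i[220:325,255:455],None,fx=4,fy=4,interpolation=cv2.INTER_CUBIC); j=cv2.convertScaleAbs(j,alpha=1.5)
cv2.imwrite('pics/topz.png',j)
j=cv2.resize(i[115:215,270:485],None,fx=3.6,fy=3.6,interpolation=cv2.INTER_CUBIC)
cv2.imwrite('pics/topz2.png',j)
E
```

```text
(no output)
```

View pics/topz.png

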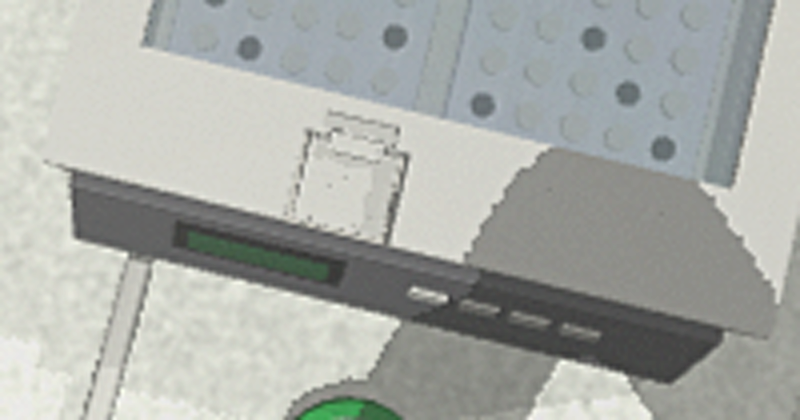

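View pics/topz2.png

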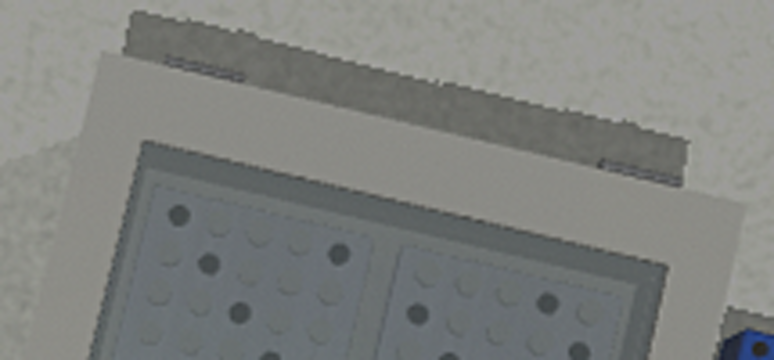

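```bash
cat >> h.py <<'E'
def frame():
    import pickle
    c=pickle.load(open('top.pkl','rb'))
    P=[onz(c,u,v,.135)[:2] for u,v in [(266.25,260.5),(448,304.5),(298.3,129.4),(477,172.5)]]
    Q=np.array([[0,.16],[0,-.16],[.24,.16],[.24,-.16]])
    P=np.array(P); m=Q-Q.mean(0); n=P-P.mean(0)
    a=np.arctan2((m[:,0]*n[:,1]-m[:,1]*n[:,0]).sum(),(m*n).sum())
    R=np.array([[np.cos(a),-np.sin(a)],[np.sin(a),np.cos(a)]])
    t=P.mean(0)-R@Q.mean(0)
    return R,t,a,P,(P-(Q@R.T+t))
def W(x,y):
    R,t,*_=frame(); return R@np.array([x,y])+t
E
python3 - <<'E'
from h import *
import pickle
R,t,a,P,res=frame(); print(P.round(4),res.round(4),np.degrees(a),t)
print(np.linalg.norm(P[0]-P[1]),np.linalg.norm(P[2]-P[3]),np.linalg.norm(P[0]-P[2]))
c=pickle.load(open('top.pkl','rb'))
for u,v in [(288/4+255,215/4+220),(388/4+255,243/4+220),(308/4+255,130/4+220),(410/4+255,154/4+220)]:
    print('notch corner',(R.T@(onz(c,u,v,.135)[:2]-t)).round(4))
for n,y in [('right end',-.1375),('half',(-.16-.007)/2),('by notch',.007-.011-.007+.007-.007),('notch',.03)]:
    w=W(.014,y); print(n,y,w.round(4),proj(c,[*w,.135]))
E
```

```text
[[ 0.5394  0.0879]
 [ 0.4672 -0.2217]
 [ 0.7689  0.0357]
 [ 0.695  -0.2747]] [[ 0.0022 -0.002 ]
 [ 0.0029 -0.    ]
 [-0.002   0.0004]
 [-0.0031  0.0016]] -13.154535393078222 [ 0.50078739 -0.06590365]
0.31796978595073644 0.3191588164324909 0.2353495582880695
notch corner [0.0051 0.0523]
notch corner [0.0035 0.0082]
notch corner [0.0424 0.0525]
notch corner [0.0427 0.0078]
right end -0.1375 [ 0.4831 -0.203 ] (np.float64(436.8375620210062), np.float64(294.9941450697962))
half -0.0835 [ 0.4954 -0.1504] (np.float64(405.8405473512782), np.float64(287.4827730783997))
by notch -0.011 [ 0.5119 -0.0798] (np.float64(364.3509851353633), np.float64(277.428787593524))
notch 0.03 [ 0.5212 -0.0399] (np.float64(340.95200151729165), np.float64(271.7586134800287))
```

```bash
python3 -m jog '[[0,0,0,0,0,6.63],[0,0,0,0,0,6.63],[0,0,0,0,0,6.63],[0,0,0,0,0,6.63],[0,0,0,0,0,6.63]]' 0; python3 -m jog '[[-1,2.9,0,0,0,0],[-1,2.9,0,0,0,0],[-1,2.9,0,0,0,0],[-1,2.9,0,0,0,0],[-1,2.9,0,0,0,0]]'
python3 -m jog '[[-1,2.9,0,0,0,0],[-1,2.9,0,0,0,0],[-1,2.9,0,0,0,0],[-1,2.9,0,0,0,0],[-1,2.9,0,0,0,0]]'
```

```text
time_s: 0.57
tcp_pos: [0.2135, -0.5871, 0.2221]
ee_rot: [[-0.972, 0.233, -0.0], [0.233, 0.972, 0.001], [0.001, 0.001, -1.0]]
wrist_force: [0.4, -0.3, -0.5]
gripper_width: 0.709
time_s: 0.98
tcp_pos: [0.2957, -0.4562, 0.2222]
ee_rot: [[-0.974, 0.228, -0.0], [0.228, 0.974, 0.001], [0.0, 0.0, -1.0]]
wrist_force: [0.8, 0.9, 0.4]
gripper_width: 0.325
time_s: 1.4
tcp_pos: [0.3774, -0.3263, 0.2224]
ee_rot: [[-0.974, 0.228, -0.0], [0.228, 0.974, 0.0], [0.0, 0.0, -1.0]]
wrist_force: [-0.0, 0.1, -0.2]
gripper_width: 0.019
```

```bash
cat >> h.py <<'E'
def loc():
    s=sense(); R,t,*_=frame(); p=R.T@(s['tcp_pos'][:2]-t)
    print('t',round(s['time_s'],2),'inc xy',(p*1000).round(1),'z',round(s['tcp_pos'][2]*1000,1),'F',s['wrist_force'].round(2),'M',s['moment'].round(2),'w',round(s['gripper_width'],3))
E
python3 -m jog '[[-1.3,2.9,0.7,0,0,0],[-1.3,2.9,0.7,0,0,0],[-1.3,2.9,0.7,0,0,0],[-1.3,2.9,0.7,0,0,0],[-1.3,2.4,0.7,0,0,0]]'
python3 -c "
from h import *
loc(); snap('top','top1'); snap('wrist','wrist1')"
```

```text
time_s: 1.82
tcp_pos: [0.4728, -0.2044, 0.1872]
ee_rot: [[-0.974, 0.227, -0.0], [0.227, 0.974, 0.0], [0.0, 0.0, -1.0]]
wrist_force: [0.5, -0.5, 0.8]
gripper_width: 0.006
t 1.82 inc xy [   4.3 -141.2] z 187.2 F [ 0.47 -0.49  0.77] M [-0.12 -0.04  0.04] w 0.006
```

View pics/top1.png

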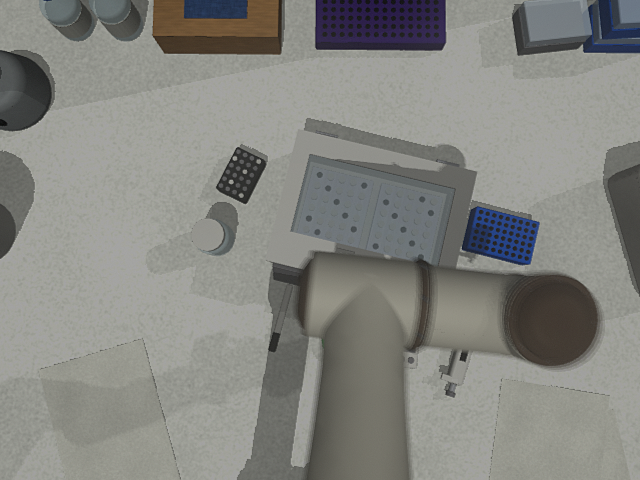

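View pics/wrist1.png

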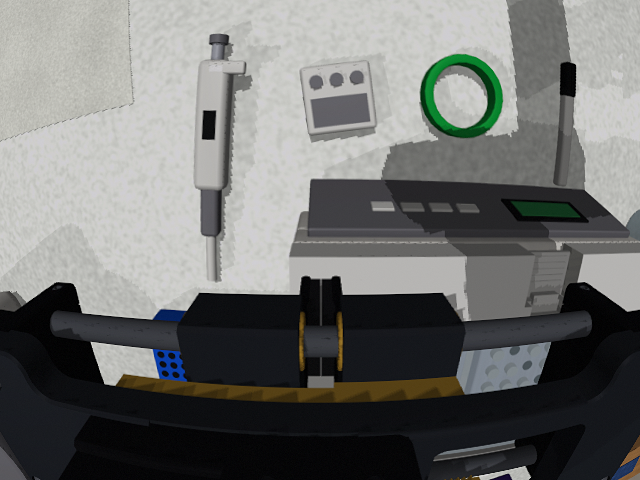

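The wrist view shows the shut fingertips at about (320,290), over the lid's right-hand end, whose front edge is at row ~245 and corner at column ~292. The notch is at about (545,270). Next I'll descend.

```bash

python3 -m jog '[[-0.3,0.1,0.9,0,0,0],[-0.3,0.1,0.9,0,0,0],[-0.3,0.1,0.9,0,0,0],[-0.3,0,0.9,0,0,0],[0,0,0.8,0,0,0]]'
python3 -c "
from h import *
loc()"
python3 -m jog '[[0,0,0.1,0,0,0],[0,0,0.1,0,0,0],[0,0,0.1,0,0,0],[0,0,0.0,0,0,0],[0,0,0,0,0,0]]'
python3 -c "
from h import *
loc()"
```

```text
time_s: 2.33
tcp_pos: [0.4845, -0.2067, 0.1422]
ee_rot: [[-0.973, 0.229, -0.001], [0.229, 0.973, 0.0], [0.001, -0.0, -1.0]]
wrist_force: [0.4, 1.0, 0.2]
gripper_width: 0.003
t 2.33 inc xy [  16.2 -140.8] z 142.2 F [0.38 0.99 0.21] M [-0.07 -0.04 -0.  ] w 0.003
time_s: 2.75
tcp_pos: [0.4848, -0.2061, 0.141]
ee_rot: [[-0.974, 0.228, 0.001], [0.228, 0.974, -0.0], [-0.001, 0.0, -1.0]]
wrist_force: [0.3, 0.5, 1.5]
gripper_width: 0.003
t 2.75 inc xy [  16.3 -140.2] z 141.0 F [0.32 0.45 1.52] M [-0.08 -0.02  0.03] w 0.003
```

```bash

python3 -m jog '[[0,0,0,0,0,0],[0,0,0,0,0,0],[0,0,0,0,0,0],[0,0,0,0,0,0],[0,0,0,0,0,0]]'
python3 -m jog '[[0,0,0.05,0,0,0],[0,0,0.05,0,0,0],[0,0,0,0,0,0],[0,0,0,0,0,0],[0,0,0,0,0,0]]'
python3 -c "
from h import *
loc(); snap('wrist','wrist2')"
python3 -m jog '[[0,0,0.05,0,0,0],[0,0,0.05,0,0,0],[0,0,0,0,0,0],[0,0,0,0,0,0],[0,0,0,0,0,0]]'
```

```text
time_s: 3.17
tcp_pos: [0.4846, -0.206, 0.1406]
ee_rot: [[-0.974, 0.228, 0.0], [0.228, 0.974, -0.0], [-0.0, 0.0, -1.0]]
wrist_force: [0.0, -0.5, -0.5]
gripper_width: 0.005
time_s: 3.58
tcp_pos: [0.4846, -0.206, 0.1395]
ee_rot: [[-0.974, 0.228, -0.0], [0.228, 0.974, 0.0], [0.0, -0.0, -1.0]]
wrist_force: [-0.3, 0.5, 0.5]
gripper_width: 0.008
t 3.58 inc xy [  16.1 -140.1] z 139.5 F [-0.35  0.47  0.47] M [-0.   -0.03  0.01] w 0.008
time_s: 4.05
tcp_pos: [0.4846, -0.206, 0.1385]
ee_rot: [[-0.974, 0.228, -0.0], [0.228, 0.974, 0.0], [0.0, 0.0, -1.0]]
wrist_force: [-0.9, 0.5, -0.3]
gripper_width: 0.002
```

View pics/wrist2.png

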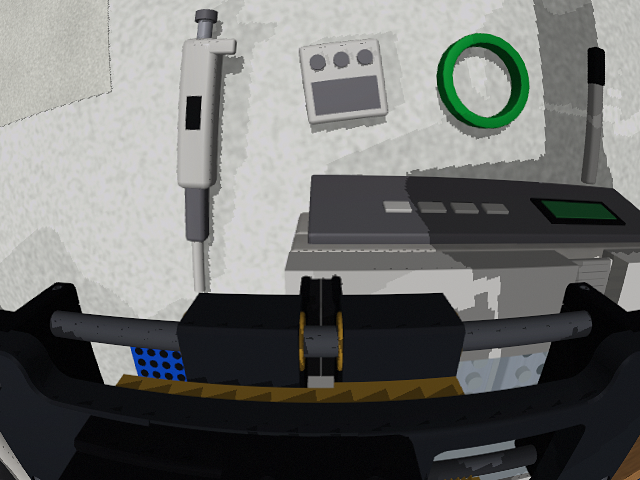

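The tips are still just above the lid's right-hand end: tip at about (320,280), edge at row ~268, corner at column ~287. No contact yet.

```bash

for i in 1 ; do
python3 -m jog '[[0,0,0.05,0,0,0],[0,0,0.05,0,0,0],[0,0,0.05,0,0,0],[0,0,0,0,0,0],[0,0,0,0,0,0]]'
python3 -m jog '[[0,0,0.05,0,0,0],[0,0,0.05,0,0,0],[0,0,0,0,0,0],[0,0,0,0,0,0],[0,0,0,0,0,0]]'; done
```

```text
time_s: 4.47
tcp_pos: [0.4845, -0.206, 0.137]
ee_rot: [[-0.974, 0.228, -0.0], [0.228, 0.974, 0.0], [0.0, 0.0, -1.0]]
wrist_force: [-0.3, -0.2, -0.4]
gripper_width: 0.006
time_s: 4.88
tcp_pos: [0.4846, -0.206, 0.1361]
ee_rot: [[-0.974, 0.228, 0.0], [0.228, 0.974, -0.0], [-0.0, -0.0, -1.0]]
wrist_force: [-0.5, 0.6, 0.2]
gripper_width: 0.004
```

```bash

python3 -m jog '[[0,0,0.05,0,0,0],[0,0,0.05,0,0,0],[0,0,0,0,0,0],[0,0,0,0,0,0],[0,0,0,0,0,0]]'
python3 -m jog '[[0,0,0.05,0,0,0],[0,0,0,0,0,0],[0,0,0,0,0,0],[0,0,0,0,0,0],[0,0,0,0,0,0]]'
```

```text
time_s: 5.3
tcp_pos: [0.4846, -0.206, 0.1353]
ee_rot: [[-0.974, 0.228, 0.0], [0.228, 0.974, -0.0], [-0.0, -0.0, -1.0]]
wrist_force: [0.1, -0.8, 2.2]
gripper_width: 0.005
time_s: 5.72
tcp_pos: [0.4846, -0.2061, 0.1347]
ee_rot: [[-0.974, 0.228, 0.0], [0.228, 0.974, -0.0], [-0.0, -0.0, -1.0]]
wrist_force: [-0.9, -0.0, 2.5]
gripper_width: 0.003
```

```bash

python3 -m jog '[[0,0,0.05,0,0,0],[0,0,0.05,0,0,0],[0,0,0,0,0,0],[0,0,0,0,0,0],[0,0,0,0,0,0]]'
python3 -c "
from h import *
loc()"
```

```text
time_s: 6.13
tcp_pos: [0.4845, -0.206, 0.1338]
ee_rot: [[-0.974, 0.228, -0.0], [0.228, 0.974, -0.0], [0.0, -0.0, -1.0]]
wrist_force: [-2.6, 1.4, 5.8]
gripper_width: 0.006
t 6.13 inc xy [  16.1 -140.2] z 133.8 F [-2.64  1.38  5.82] M [0.32 0.52 0.01] w 0.006
```

```bash

python3 -m jog '[[0,0.3,0,0,0,0],[0,0.4,0,0,0,0],[0,0.4,0,0,0,0],[0,0.4,0,0,0,0],[0,0.4,0,0,0,0]]'
python3 -m jog '[[0,0.4,0,0,0,0],[0,0.4,0,0,0,0],[0,0.4,0,0,0,0],[0,0.4,0,0,0,0],[0,0.4,0,0,0,0]]'
python3 -c "
from h import *
loc()"
```

```text
time_s: 6.55
tcp_pos: [0.4893, -0.1874, 0.1338]
ee_rot: [[-0.974, 0.228, 0.001], [0.228, 0.974, -0.001], [-0.001, -0.0, -1.0]]
wrist_force: [-1.0, -3.8, 4.8]
gripper_width: 0.004
time_s: 6.97
tcp_pos: [0.4937, -0.1677, 0.1337]
ee_rot: [[-0.974, 0.227, 0.0], [0.227, 0.974, -0.0], [-0.0, -0.0, -1.0]]
wrist_force: [-1.5, -4.0, 5.5]
gripper_width: 0.006
t 6.97 inc xy [  16.2 -100.8] z 133.7 F [-1.47 -4.01  5.46] M [-1.1   0.24 -0.01] w 0.006
```

```bash

python3 -m jog '[[0,0.4,0,0,0,0],[0,0.4,0,0,0,0],[0,0.4,0,0,0,0],[0,0.4,0,0,0,0],[0,0.4,0,0,0,0]]'
python3 -m jog '[[0,0.4,0,0,0,0],[0,0.4,0,0,0,0],[0,0.4,0,0,0,0],[0,0.4,0,0,0,0],[0,0.4,0,0,0,0]]'
python3 -m jog '[[0,0.4,0,0,0,0],[0,0.4,0,0,0,0],[0,0.4,0,0,0,0],[0,0.4,0,0,0,0],[0,0.4,0,0,0,0]]'
python3 -c "
from h import *
loc()"
```

```text
time_s: 7.38
tcp_pos: [0.4981, -0.1483, 0.1337]
ee_rot: [[-0.974, 0.227, -0.0], [0.227, 0.974, -0.0], [-0.0, -0.0, -1.0]]
wrist_force: [-1.8, -3.9, 4.4]
gripper_width: 0.007
time_s: 7.8
tcp_pos: [0.5025, -0.1288, 0.1337]
ee_rot: [[-0.974, 0.227, -0.0], [0.227, 0.974, -0.0], [0.0, -0.0, -1.0]]
wrist_force: [-0.4, -3.6, 5.0]
gripper_width: 0.004
time_s: 8.22
tcp_pos: [0.507, -0.1093, 0.1337]
ee_rot: [[-0.974, 0.228, -0.0], [0.228, 0.974, -0.0], [0.0, -0.0, -1.0]]
wrist_force: [-0.8, -3.7, 6.0]
gripper_width: 0.006
t 8.22 inc xy [ 16.  -40.9] z 133.7 F [-0.83 -3.7   6.  ] M [-1.13  0.25 -0.  ] w 0.006
```

```bash

python3 -m jog '[[0,0.4,0,0,0,0],[0,0.4,0,0,0,0],[0,0.4,0,0,0,0],[0,0.4,0,0,0,0],[0,0.4,0,0,0,0]]'
python3 -m jog '[[0,0.3,0,0,0,0],[0,0.3,0,0,0,0],[0,0.3,0,0,0,0],[0,0.3,0,0,0,0],[0,0.3,0,0,0,0]]'
python3 -m jog '[[0,0.1,0,0,0,0],[0,0,0,0,0,0],[0,0,0,0,0,0],[0,0,0,0,0,0],[0,0,0,0,0,0]]'
python3 -c "
from h import *
loc(); snap('wrist','wrist3')"
```

```text
time_s: 8.63
tcp_pos: [0.5115, -0.0899, 0.1336]
ee_rot: [[-0.974, 0.228, -0.001], [0.228, 0.974, -0.0], [0.001, -0.001, -1.0]]
wrist_force: [-1.1, -3.5, 5.8]
gripper_width: 0.009
time_s: 9.05
tcp_pos: [0.5148, -0.0753, 0.1336]
ee_rot: [[-0.974, 0.227, -0.001], [0.227, 0.974, -0.0], [0.001, -0.001, -1.0]]
wrist_force: [-0.3, -4.4, 5.4]
gripper_width: -0.001
time_s: 9.47
tcp_pos: [0.5151, -0.0742, 0.1336]
ee_rot: [[-0.974, 0.227, -0.0], [0.227, 0.974, 0.0], [0.0, -0.0, -1.0]]
wrist_force: [-1.7, -1.9, 5.6]
gripper_width: 0.009
t 9.47 inc xy [15.8 -4.8] z 133.6 F [-1.66 -1.89  5.64] M [-0.73  0.25  0.  ] w 0.009
```

View pics/wrist3.png

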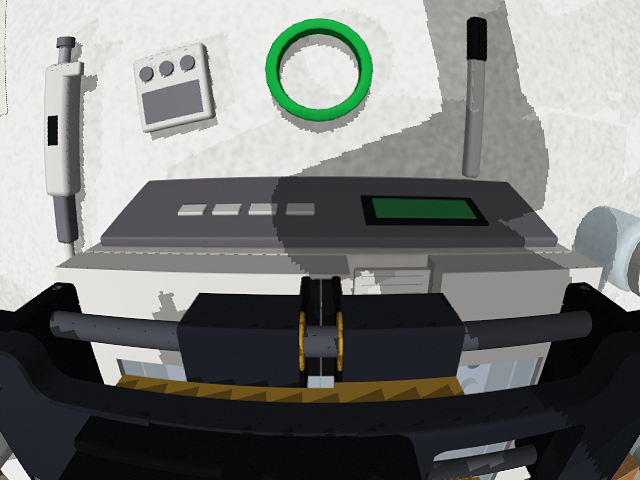

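The notch is at columns ~348–440 (centre ~393, row ~275), about 35 mm left of the tip at (320,280). This agrees with my fit. I'll lift a hair, step over and press.

```bash

python3 -m jog '[[0,0.2,-0.3,0,0,0],[0.1,0.8,-0.1,0,0,0],[0.1,0.8,0,0,0,0],[0,0.8,0,0,0,0],[0,0.8,0,0,0,0]]'
python3 -m jog '[[0,0.1,0.2,0,0,0],[0,0,0.3,0,0,0],[0,0,0.2,0,0,0],[0,0,0.1,0,0,0],[0,0,0,0,0,0]]'
python3 -c "
from h import *
loc(); snap('wrist','wrist4')"
```

```text
time_s: 9.93
tcp_pos: [0.5209, -0.0396, 0.137]
ee_rot: [[-0.974, 0.227, -0.001], [0.227, 0.974, 0.0], [0.001, 0.0, -1.0]]
wrist_force: [-0.8, 0.9, -0.7]
gripper_width: 0.003
time_s: 10.35
tcp_pos: [0.521, -0.0403, 0.129]
ee_rot: [[-0.974, 0.228, -0.001], [0.228, 0.974, -0.0], [0.001, -0.0, -1.0]]
wrist_force: [0.3, 0.2, 0.2]
gripper_width: 0.004
t 10.35 inc xy [13.9 29.5] z 129.0 F [0.33 0.2  0.17] M [-0.06 -0.02 -0.02] w 0.004
```

View pics/wrist4.png

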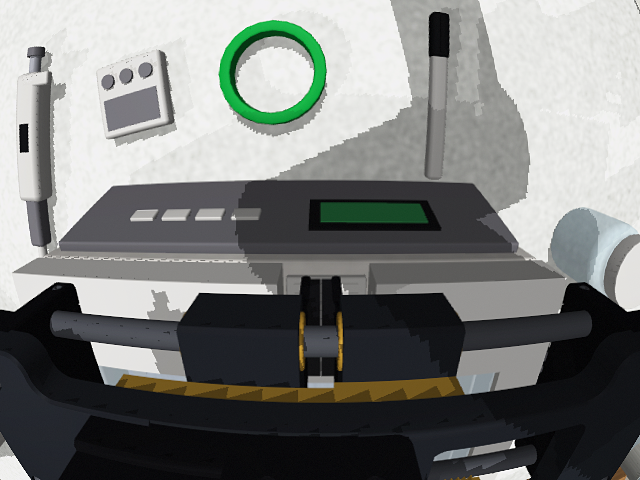

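The tip at (320,285) is inside the notch (columns 284–370). Pressing now.

```bash

python3 -m jog '[[0,0.1,0.2,0,0,0],[0,0.1,0.2,0,0,0],[0,0,0.2,0,0,0],[0,0,0.1,0,0,0],[0,0,0,0,0,0]]'
python3 -m jog '[[0,0,0.1,0,0,0],[0,0,0.1,0,0,0],[0,0,0,0,0,0],[0,0,0,0,0,0],[0,0,0,0,0,0]]'
python3 -c "
from h import *
loc()"
```

```text
time_s: 10.82
tcp_pos: [0.5215, -0.038, 0.1224]
ee_rot: [[-0.974, 0.228, -0.001], [0.228, 0.974, 0.0], [0.001, -0.0, -1.0]]
wrist_force: [-0.9, 0.9, 1.5]
gripper_width: 0.006
time_s: 11.23
tcp_pos: [0.5213, -0.0381, 0.1205]
ee_rot: [[-0.974, 0.228, -0.001], [0.228, 0.974, -0.0], [0.001, -0.0, -1.0]]
wrist_force: [-3.4, 1.3, 3.7]
gripper_width: 0.009
t 11.23 inc xy [13.7 31.7] z 120.5 F [-3.37  1.35  3.75] M [ 0.33  0.92 -0.01] w 0.009
```

```bash

python3 -m jog '[[0,0,0.1,0,0,0],[0,0,0.05,0,0,0],[0,0,0,0,0,0],[0,0,0,0,0,0],[0,0,0,0,0,0]]'
python3 -c "
from h import *
loc(); snap('scene','sc1'); snap('wrist','wrist5')"
```

```text
time_s: 11.65
tcp_pos: [0.5216, -0.0382, 0.1191]
ee_rot: [[-0.974, 0.228, -0.001], [0.228, 0.974, -0.0], [0.0, -0.0, -1.0]]
wrist_force: [-4.5, 1.0, 5.2]
gripper_width: 0.005
t 11.65 inc xy [14.  31.7] z 119.1 F [-4.5   1.    5.15] M [ 0.29  1.31 -0.  ] w 0.005
```

View pics/sc1.png

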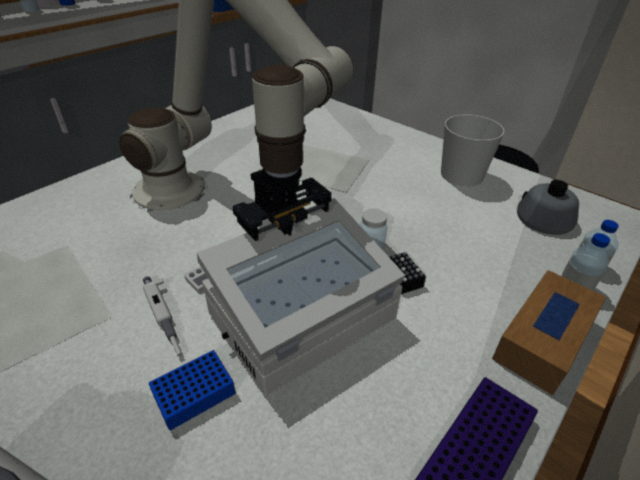

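View pics/wrist5.png

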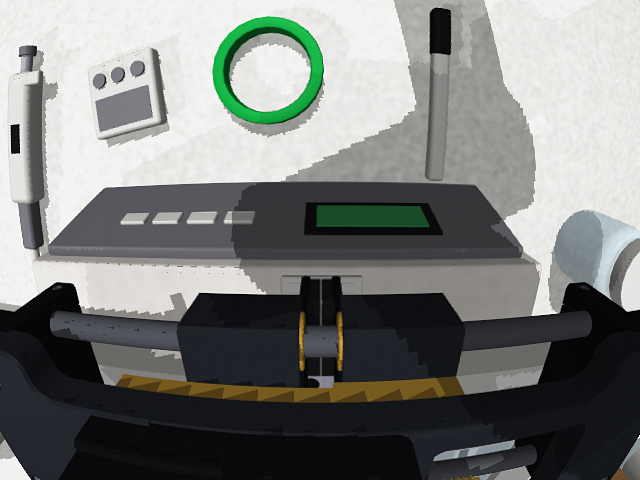

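The lid has let go: the wrist view no longer shows the frame level with the tip, and in the scene view its front is higher than before. I'll take the hand off the catch and out through the notch's open front.

```bash

python3 -m jog '[[0.3,0,-0.5,0,0,0],[2,0,-0.3,0,0,0],[3,0,0,0,0,0],[3,0,0,0,0,0],[3,0,0,0,0,0]]'
python3 -m jog '[[3,0,-1,0,0,0],[2,0,-1,0,0,0],[0,-2,-1,0,0,0],[0,-3,0,0,0,0],[0,-3,0,0,0,0]]'
python3 -c "
from h import *
loc(); snap('scene','sc2')"
```

```text
time_s: 12.17
tcp_pos: [0.4121, -0.012, 0.1272]
ee_rot: [[-0.974, 0.228, 0.003], [0.228, 0.974, 0.001], [-0.003, 0.002, -1.0]]
wrist_force: [-0.9, 0.9, 0.8]
gripper_width: 0.006
time_s: 12.58
tcp_pos: [0.3465, -0.0787, 0.1586]
ee_rot: [[-0.975, 0.224, 0.007], [0.224, 0.975, 0.001], [-0.007, 0.003, -1.0]]
wrist_force: [0.8, -0.6, -0.5]
gripper_width: 0.006
t 12.58 inc xy [-147.3  -47.6] z 158.6 F [ 0.76 -0.62 -0.52] M [-0.03 -0.1   0.07] w 0.006
```

View pics/sc2.png

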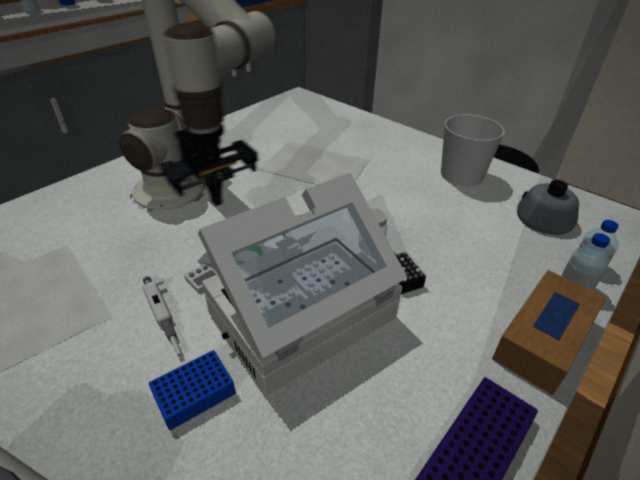

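The lid is rising by itself, with its front edge and notch at about (300,205), and the hand is clear at (215,190). I'll wait for it to reach its stop.

```bash

for i in 1 2 3 4 5 6 7 8; do python3 -m jog '[[0,0,0,0,0,0],[0,0,0,0,0,0],[0,0,0,0,0,0],[0,0,0,0,0,0],[0,0,0,0,0,0]]' >/dev/null; done
python3 -c "
from h import *
loc(); snap('scene','sc3')"
for i in 1 2 3; do python3 -m jog '[[0,0,0,0,0,0],[0,0,0,0,0,0],[0,0,0,0,0,0],[0,0,0,0,0,0],[0,0,0,0,0,0]]' >/dev/null; done
python3 -c "
from h import *
loc(); snap('scene','sc4'); snap('top','top4')
a=cv2.imread('pics/sc3.png').astype(int);b=cv2.imread('pics/sc4.png').astype(int);d=abs(a-b).max(2)
print((d>25).sum())
i=cv2.imread('pics/top0.png');j=cv2.imread('pics/top4.png'); cv2.imwrite('pics/cmp.png',cv2.resize(np.hstack([i[120:420,180:560],j[120:420,180:560]]),(800,316)))"
```

```text
t 15.97 inc xy [-148.9  -48.1] z 157.1 F [ 0.22 -0.78 -0.29] M [-0.06 -0.   -0.03] w 0.003
t 17.27 inc xy [-148.8  -48.1] z 157.1 F [ 0.75 -0.02 -0.75] M [-0.06 -0.01  0.03] w 0.008
0
```

View pics/sc4.png

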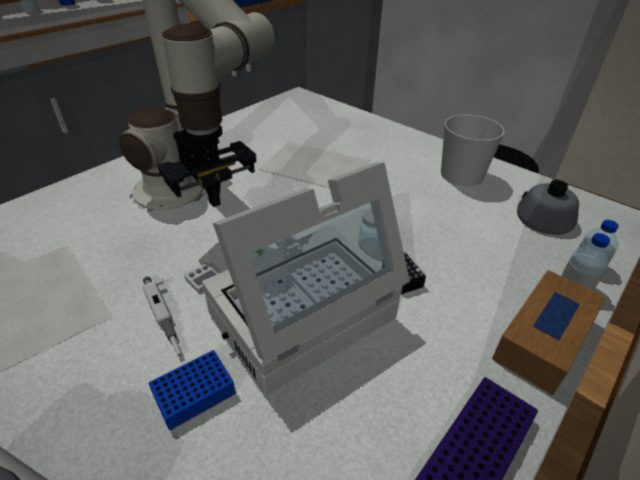

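View pics/cmp.png

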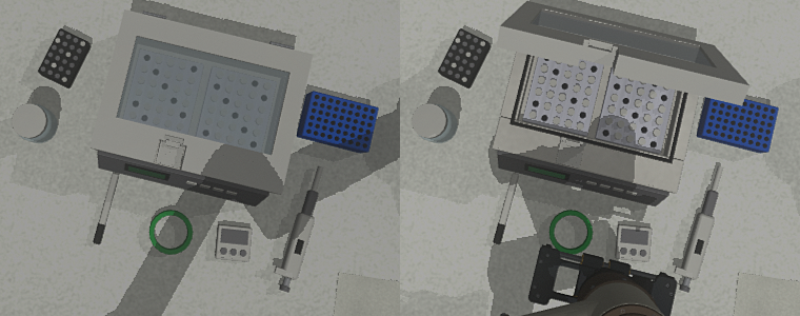

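The lid stands open and still, with no changed pixels in the scene view over 1.3 s. All bystanders are where they were, and the hand is clear. Handing in.

```bash
python3 -c "
from h import *
finish_job(); loc()"
```

```text
the job is handed in; nothing more can be done
the job is handed in; nothing more can be done
```

The incubator lid is open and I handed the job in about 17 s into the 51 s limit; no verdict is reported.

- **What I did:** I shut the fingers and touched the right-hand end of the lid's front edge. I slid left along it at about 5–6 N, past half-way to the last stretch before the notch. There I lifted about 4 mm, stepped over into the notch and pressed the catch down at about 5 N vertical, until the lid let go. I then drew the hand out through the notch's open front, and the lid rose by itself.
- **Last checks:** Two scene views 1.3 s apart showed no changed pixels, so the lid was standing still. Comparing top views from before and after, I saw no shift in any of the seven loose things. The hand was clear and the wrist force was at its noise level.
- **Not confirmed:** I did not measure the lid or catch angles directly. I judged "fully open" from the lid having stopped and from the pictures. My pose fit of the incubator disagreed by about 2–3 mm in depth with its stated size, and I allowed for that when placing the finger.

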